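Square a block of cheese into the corner of a wire slicer

TASK

Set the block of cheese up for slicing: lift it off its breadboard onto the marble wire slicer, then gently push it until it lies flush against the long steel fence and its end sits flush against the portion stop. The stop is only lightly clamped, so do not shove it out of its setting. Then lower the raised bow by its black grip until the wire just rests on the cheese, let go, and leave everything else where it is.

Things in the scene. Friction and masses are not known exactly. Their poses are not given: they have to be found in the camera images.
- cheese: pale yellow block of firm cheese, 60 (x) x 130 (y) x 48 (z) mm, about 0.4 kg; origin at the centre of its underside, y along its length, z up. It starts flat on the breadboard (top 12 mm over the worktop, 110 x 170 mm, fixed).
- slicer: wire cheese slicer on rubber feet (does not move): marble board 170 (x) x 300 (y) mm, top 22 mm over the worktop; origin at the centre of its underside, x across the board to the fence on its far side, y along the fence away from the portion stop; near side (-x) and +y end are open. Bow hinge axis: along y through x = 68, z = 71 mm, behind the fence; the wire's plane is y = -55 mm.
- fence: upright steel fence of the slicer (5 mm thick, 44 mm tall over the board, along the whole board; no room for a finger behind a block that touches it); origin on its flat face at board top level, slicer x = 45, y = 45 mm; axes as the slicer's. A flush block has its centre 30 mm from the face.
- stop_face (a point): point at the foot of the portion stop's flat face (upright steel plate 56 mm wide, 42 mm tall, square to the fence, looking to the slicer's +y), at board top level, slicer x = 15 mm: where the middle of the block's end will be. A flush block has its centre 65 mm from it. Axes as the slicer's.
- portion_stop (a joint): setting of the portion stop (m), grows towards the slicer's +y; it starts anywhere from 0 to 0.028 and is held by a lightly tightened screw that slips at about 14 N.
- bow (a joint): angle of the wire bow (rad): 0 when the wire is level 49 mm over the board, which is where it rests on the cheese lying on its 60 mm wide side; grows as the grip swings up. It starts upright at 1.45 to 1.7 and stays where it is left (stiff hinge: about 2 N at the grip).
- bow_grip (a point): point on the axis of the bow's round black grip, 22 mm from its outer end; the grip is 76 mm long, 18 to 20 mm thick, lying along the line from the hinge; the point is 192 mm from the hinge axis. It swings in the plane square to the fence.
- load_spot (a point): a point on the marble board's top, 65 mm from the fence face and 80 mm on the open (+y) side of the wire's plane, where there is room to set the block down with the fingers still round it
- white_bowl: white china bowl with oats, 98 mm wide, 61 mm tall; a bystander, origin at the centre of its underside
- pepper_mill: black-topped pepper mill, 51 mm wide, 177 mm tall; a bystander, origin at the centre of its underside
- kitchen_timer: round red and white kitchen timer, 61 mm wide, 46 mm tall; a bystander, origin at the centre of its underside
- teaspoon: teaspoon, 132 mm long, lying; a bystander, origin at the centre of its underside
- onion: onion, about 75 mm; a bystander, origin at the centre of its underside
- spice_c: spice jar with red cap, 47 mm wide, 97 mm tall; a bystander, origin at the centre of its underside

How it is judged:
By the outcome, as a careful person would: the job done as asked, in the order asked, and still so for the second after the job is handed in, with the robot touching nothing.
It also fails if it takes over 72 s, if anything falls off the work surface, if the arm or the gripper's body presses on something with over 40 N, if the wrist force passes 120 N, or if a joint passes its speed limit or range.

ROBOT

A 7-joint arm with a two-finger parallel gripper is mounted at the origin on a cart in front of the work surface, level with it; the furniture and walls round the work are solid. World frame = base frame: x ahead of the robot, y to its left, z up, the work surface at z = 0. Lengths are in m, angles in degrees, forces in N, time in s.
With the tool pointing down it reaches from about 0.425 to 0.925 m from the base axis. Payload 6.8 kg.
Tool frame: the origin (TCP) lies at the very end of the fingers, on their centre line; the grasp point (between the pads) lies 19 mm behind it; z points along the fingers, y is the direction in which the jaws open and shut (so a half turn about z gives the same grasp; the last joint's range is limited). The gripper opens to 85 mm and grips with 20 to 120 N. Pads are 22 mm wide; open, the fingers measure 114 mm over their backs; the gripper's body (76 mm by 85 mm) begins 54 mm behind the grasp point. The pads swing forward as they close: fully open they stand 13 mm farther back than shut.
Start: joints at [67.718, 27.33, 1.283, 89.118, -0.659, 63.558, -4.761], TCP at [0.187, -0.649, 0.231] pointing down, gripper open.
Joint ranges: [-169.35, 169.35], [-19.33, 120.38], [-80.79, 83.38], [13.8, 139.57], [-78.32, 258.32], [9.67, 109.79], [-169.56, 169.56]. Speed limits (degrees/s): [136.94, 136.94, 180, 180, 180, 180, 180].

INTERFACE

Orientations are given as [roll, pitch, yaw] about the fixed x, y, z axes, in that order (R = Rz(yaw) Ry(pitch) Rx(roll)).
In Python, from plant import arm gives the robot as it stands.
- The arm moves only by the shell command python3 -m jog 'ROWS'. ROWS is text: rows parted by semicolons, each of 7 numbers parted by spaces: the shift along the tool's x, y, z in m, then the turn, a rotation vector about the tool's x, y, z in degrees, then the closure, from -1 (fully open) to 1 (shut). In form: x y z ax ay az fingers; .... A call has exactly 5 rows; each row shifts and turns the commanded pose from where the row before left it, along the tool's axes as they then stand; what a row does not reach is not made up. A row lasts 1/8 s, in which the tool goes at most 62.5 mm and 10.7 degrees, less where a joint would pass 70% of its speed; a pose out of reach is approached as far as the arm can. A call is refused whole if a number of a shift passes 0.0625 or a number of a turn 10.7, either way. A call with a gripper value outside its range is refused whole. The fingers move at their own pace and stop on an object; the grip force is fixed at half the most. Time passes only in rows, so rows that do not move let the fingers close, or fill a call up. It gives the time, the measured TCP pose, the force and the opening at its end, in the units of the state.
- arm.get_obs(): the state, without advancing time (a new reading comes with each control period).
- arm.read_camera(name): name is "side" or "top"; returns a dict with "color" (400x640x3 uint8, red, green, blue), "z_map" (400x640 float32, m along the optical axis (not along the pixel's ray), 0 where there is no reading), "intrinsics" (3x3 intrinsics, pixels), "world_to_cam" (4x4, takes a point from world to camera coordinates). Camera axes: x right, y down, z forward; pixel columns grow to the right and rows downward; lengths in m; the calibration is good to about 2 mm. A picture is of the moment at which its call begins.
- arm.close_job(): hands the job in, once; it reports no verdict.
Trained networks look in a picture, given as the dict that the camera call returned (one of the last four; its "shot" number tells which), for a name from the list of things; names that differ only in an ending like _2 or _b are one class to them, and where a whole thing is asked for, a point or a joint stands for the part that bears it (a point fixed in the world has none). Each returns a list of dicts, best first, with "confidence" (0 to 1); they miss things now and then, are a little off and sometimes report something else, mostly with a low value. They report only what shows in the picture. A call takes as long as a camera call.
- arm.search_frame(picture, query): "point" ([x, y, z] in m, in the coordinates of the camera as it stood for that picture, good to about 4 mm: the middle of the surface that is visible of it).
- arm.pinpoint(picture, query): "point" ([x, y, z] in m, in the coordinates of the camera as it stood for that picture, good to about 4 mm: a listed point, or the origin of a listed thing).
The state is a dict: "time_s": time; "joint_positions": joint angles; "dq": joint speeds; "joint_efforts": joint torques, N m; "tool_pos": TCP position; "orientation": TCP orientation; "wrist_force": force on the tool from outside, world axes, zero at the start; "torque": the same for the moment, N m; "opening": finger opening in m.
Only numpy, scipy, OpenCV 4.12 (cv2) and the standard library are available. Lean on these libraries where they do the work, as an engineer would, in place of code of your own. Each camera call takes 0.05 s, during which the arm holds its last target. There are 200 camera calls.

## Working session

There is one attempt and no reset: what is moved stays moved. The work goes in short steps, Python scripts to look and compute and a shell command to move; the robot and the scene stay as the last step left them, time stands still between calls to the robot, and variables do not carry over. Pictures are saved under pics/ and viewed, about 8 in all and at most 12, crops included, and the job is handed in when it is done.

```bash
ls; mkdir -p pics
cat > h.py <<'E'
import numpy as np, cv2
from plant import arm
from scipy.spatial.transform import Rotation as R
np.set_printoptions(precision=4,suppress=True)
def c2w(p,P): 
    M=np.linalg.inv(p["world_to_cam"]); return M[:3,:3]@np.array(P)+M[:3,3]
def cloud(p):
    z=p["z_map"]; K=p["intrinsics"]; v,u=np.indices(z.shape)
    P=np.stack([(u-K[0,2])*z/K[0,0],(v-K[1,2])*z/K[1,1],z],-1)
    M=np.linalg.inv(p["world_to_cam"]); W=P@M[:3,:3].T+M[:3,3]; W[z==0]=np.nan; return W
def proj(p,W):
    c=p["world_to_cam"]@np.append(W,1); q=p["intrinsics"]@c[:3]; return q[:2]/q[2]
def save(p,n): cv2.imwrite("pics/"+n,cv2.cvtColor(p["color"],cv2.COLOR_RGB2BGR))
E
python3 - <<'E'
from h import *
o=arm.get_obs(); print(o)
for c in("top","side"):
    p=arm.read_camera(c); save(p,c+"0.png")
    M=np.linalg.inv(p["world_to_cam"]);print(c,M[:3,3],p["intrinsics"][0])
    for n in["cheese","slicer","fence","stop_face","bow_grip","load_spot","white_bowl","pepper_mill","kitchen_timer","teaspoon","onion","spice_c"]:
        r=arm.pinpoint(p,n); print(n,[(c2w(p,x["point"]),round(x["confidence"],2)) for x in r[:2]])
E
```

```text
pics
{'time_s': 0.0, 'joint_positions': array([67.7174, 27.3745,  1.2806, 89.1784, -0.6593, 63.5572, -4.7614]), 'dq': array([ 0.0111, -0.032 ,  0.0021, -0.0475,  0.1266,  0.0273, -0.0431]), 'joint_efforts': array([ -0.0006, -59.6462,   1.6076, -28.1203,   0.0124,   0.0092,
         0.    ]), 'tool_pos': array([ 0.1869, -0.648 ,  0.2303]), 'orientation': array([-179.8976,    0.0075,   16.0892]), 'wrist_force': array([ 0.5649,  0.0221, -0.4728]), 'torque': array([-0.0123, -0.0456, -0.0016]), 'opening': 0.08506597481855369}
top [-0.6241  0.3337  1.7343] [520.5775   0.     318.2709]
cheese [(array([ 0.5139, -0.0732,  0.0231]), 0.72), (array([0.5225, 0.2912, 0.0083]), 0.68)]
slicer [(array([ 0.5302, -0.0962,  0.0013]), 0.64)]
fence [(array([ 0.5753, -0.0543,  0.0225]), 0.57)]
stop_face [(array([ 0.5451, -0.1788,  0.0202]), 0.37)]
bow_grip [(array([ 0.608 , -0.1555,  0.2666]), 0.72), (array([ 0.6967,  0.2211, -0.0059]), 0.67)]
load_spot [(array([ 0.5149, -0.0714,  0.0218]), 0.85)]
white_bowl [(array([ 0.6366, -0.3959,  0.001 ]), 0.73)]
pepper_mill [(array([ 0.6951, -0.33  ,  0.0022]), 0.86
[... 484 characters left out ...]
 [(array([ 0.3556,  0.1175, -0.0014]), 0.66), (array([ 0.5411, -0.1756,  0.0215]), 0.42)]
bow_grip [(array([ 0.6095, -0.1576,  0.2626]), 0.48)]
load_spot [(array([ 0.5113, -0.0743,  0.0229]), 0.63), (array([ 0.5754, -0.0583,  0.021 ]), 0.46)]
white_bowl [(array([ 0.6344, -0.403 ,  0.0018]), 0.9), (array([ 0.359 ,  0.119 , -0.0013]), 0.57)]
pepper_mill [(array([ 0.6967, -0.3332,  0.0017]), 0.66)]
kitchen_timer [(array([ 0.6129, -0.1603,  0.2614]), 0.72), (array([ 0.3572,  0.1153, -0.0027]), 0.65)]
teaspoon [(array([ 0.3568, -0.223 , -0.0008]), 0.57)]
onion [(array([ 0.3597,  0.4936, -0.0019]), 0.52)]
spice_c [(array([0.7017, 0.2195, 0.0019]), 0.79), (array([ 0.5414, -0.1792,  0.025 ]), 0.49)]
```

Run:
```python
from h import *
for c in("top","side"):
    p=arm.read_camera(c); W=cloud(p); C=p["color"].astype(int); z=W[...,2]
    # cheese top
    m=(abs(z-.060)<.006)&(np.hypot(W[...,0]-.522,W[...,1]-.292)<.1)
    r=cv2.minAreaRect(W[m][:,:2].astype(np.float32)*1000); print(c,"cheese top",m.sum(),r,np.nanmedian(z[m]))
    # breadboard
    m=(abs(z-.012)<.004)&(np.hypot(W[...,0]-.522,W[...,1]-.292)<.13)
    r=cv2.minAreaRect(W[m][:,:2].astype(np.float32)*1000); print("bread",m.sum(),r)
    m=(abs(z-.022)<.005)&(np.hypot(W[...,0]-.53,W[...,1]+.097)<.2)
    r=cv2.minAreaRect(W[m][:,:2].astype(np.float32)*1000); print("board",m.sum(),r)
    m=(abs(z-.066)<.004)&(np.hypot(W[...,0]-.53,W[...,1]+.097)<.2)
    r=cv2.minAreaRect(W[m][:,:2].astype(np.float32)*1000); print("fence top",m.sum(),r)
    u,v=proj(p,[.53,.05,.05]); u,v=int(u),int(v)
```

```text
top cheese top 388 ((518.6915283203125, 293.64459228515625), (66.85107421875, 131.39060974121094), 19.32802391052246) 0.05940254388385258
bread 348 ((527.8175659179688, 295.0855712890625), (233.55679321289062, 253.45420837402344), 28.402921676635742)
board 1472 ((527.1217651367188, -98.29168701171875), (300.4698181152344, 175.12460327148438), 86.8067398071289)
fence top 90 ((577.8552856445312, -99.28094482421875), (276.2840270996094, 84.57546997070312), 73.49473571777344)
side cheese top 567 ((521.1531982421875, 292.76483154296875), (64.53115844726562, 131.2792510986328), 20.186681747436523) 0.059022650076472116
bread 473 ((491.02276611328125, 273.6478271484375), (172.6807861328125, 197.03477478027344), 14.489962577819824)
board 2350 ((529.8095092773438, -99.77212524414062), (300.63214111328125, 173.93702697753906), 87.22657775878906)
fence top 131 ((590.5156860351562, -106.36776733398438), (277.6040954589844, 107.4720687866211), 71.65189361572266)
```

View pics/top0.png

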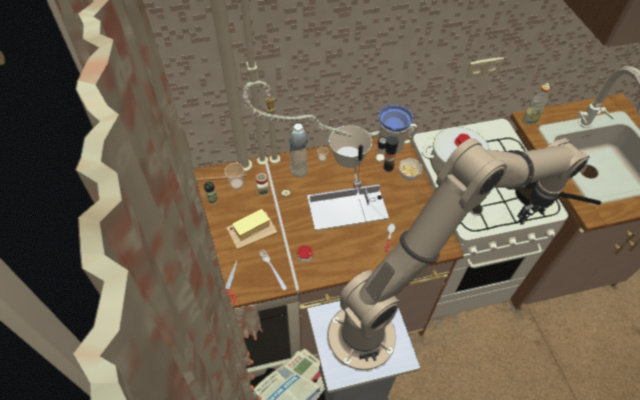

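View pics/side0.png

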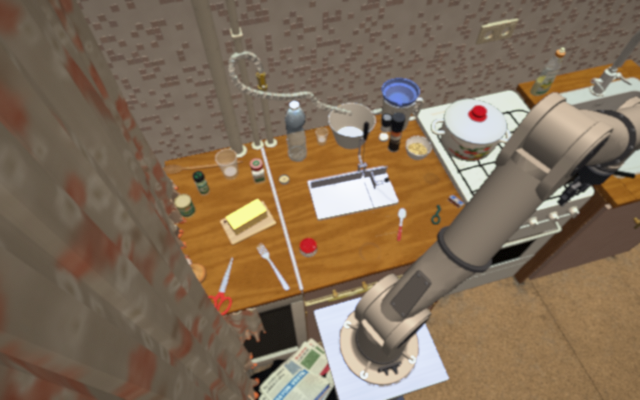

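The images show the cheese on its breadboard (top image ~(250,222)), the slicer (~(347,206)) with the bow upright (~(360,165)), and a pot and bottle behind it. The networks and the depth data agree on the main poses, so I'll plan the approach and check the obstacles around the bow.

```bash
cat >> h.py <<'E'
S=np.array([.530,-.098,0]); SY=-3.0
def sl(x,y,z): return S+R.from_euler('z',SY,degrees=True).apply([x,y,z])
def inv(P): return R.from_euler('z',-SY,degrees=True).apply(np.array(P)-S)
def rows(wps,g,start=None):
    """wps: (x,y,z,yaw,n), tool pointing down; prints rows in tool axes"""
    o=arm.get_obs(); p,y=(o["tool_pos"],o["orientation"][2]) if start is None else (np.array(start[:3]),start[3])
    for x,yy,z,yw,n in wps:
        t=np.array([x,yy,z]); dy=((yw-y+180)%360-180)/n
        for i in range(n):
            d=(t-p)/n; d=R.from_euler('xz',[180,y+i*dy],degrees=True).inv().apply(d)
            print("%.4f %.4f %.4f 0 0 %.2f %g"%(*d,-dy,g),end="; " if i%5<4 else "\n")
        print("-"); p=t; y=yw
E
python3 - <<'E'
from h import *
rows([(.42,-.35,.32,48,7),(.48,.0,.32,82,7),(.520,.293,.16,110,6)],-1)
p=arm.read_camera("top"); W=cloud(p); 
m=(W[...,2]>.12)&(W[...,0]>.45)&(W[...,0]<.9)&(abs(W[...,1]+.13)<.17)
for a in W[m][::6]: print((a*1000).astype(int),end=" ")
E
```

```text
0.0438 -0.0318 -0.0127 0 0 -4.56 -1; 0.0462 -0.0282 -0.0127 0 0 -4.56 -1; 0.0483 -0.0244 -0.0127 0 0 -4.56 -1; 0.0501 -0.0205 -0.0127 0 0 -4.56 -1; 0.0515 -0.0165 -0.0127 0 0 -4.56 -1
0.0527 -0.0123 -0.0127 0 0 -4.56 -1; 0.0535 -0.0081 -0.0127 0 0 -4.56 -1; -
0.0429 -0.0271 -0.0000 0 0 -4.86 -1; 0.0450 -0.0234 -0.0000 0 0 -4.86 -1; 0.0468 -0.0195 -0.0000 0 0 -4.86 -1; 0.0483 -0.0154 -0.0000 0 0 -4.86 -1; 0.0495 -0.0113 -0.0000 0 0 -4.86 -1
0.0502 -0.0070 -0.0000 0 0 -4.86 -1; 0.0507 -0.0028 -0.0000 0 0 -4.86 -1; -
0.0493 -0.0002 0.0267 0 0 -4.67 -1; 0.0491 0.0038 0.0267 0 0 -4.67 -1; 0.0487 0.0078 0.0267 0 0 -4.67 -1; 0.0479 0.0117 0.0267 0 0 -4.67 -1; 0.0468 0.0156 0.0267 0 0 -4.67 -1
0.0453 0.0193 0.0267 0 0 -4.67 -1; -
[897  38 734] [897  18 732] [896  -8 728] [887 -27 732] [898 -53 721] [894 -73 721] [892 -93 719] [ 897 -123  711] [ 898 -145  708] [ 898 -173  704] [ 896 -197  702] [ 896 -223  698] [ 895 -244  696] [ 897 -271  691] [ 898 -293  687] [892  29 733] [892   5 729] [893 -14 726] [895 -39 721] [889 -58 722] [895 -80 715] [ 899 -102  710] [ 892 -125  711] [ 890 -146  709]
[... 23770 characters left out ...]
6] [752  39 278] [891 -25 122] [869 -85 131] [ 870 -112  124] [865 -84 129] [ 865 -115  122] [ 862 -109  120] [768  24 241] [767  20 236] [751  32 244] [748  28 241] [746  29 238] [747  25 229] [749  20 220] [741  22 223] [739  27 221] [740  30 215] [736  39 216] [ 746 -291  123] [735  36 204] [753  24 177] [735  36 193] [ 602 -159  287] [ 607 -150  279] [753  28 159] [ 601 -160  276] [ 601 -148  274] [750  29 151] [ 601 -157  266] [756  19 135] [741  39 151] [ 596 -148  263] [741  31 143] [ 597 -157  253] [752  20 121] [744  38 129] [ 598 -150  242] [740  27 125] [741  39 121] [732  33 122] [ 638 -155  172] [ 642 -157  161] [ 603 -155  200] [ 594 -152  200] [ 604 -158  174] [ 599 -155  132]
```

```bash
python3 -m jog '0.0438 -0.0318 -0.0127 0 0 -4.56 -1; 0.0462 -0.0282 -0.0127 0 0 -4.56 -1; 0.0483 -0.0244 -0.0127 0 0 -4.56 -1; 0.0501 -0.0205 -0.0127 0 0 -4.56 -1; 0.0515 -0.0165 -0.0127 0 0 -4.56 -1' && python3 -m jog '0.0527 -0.0123 -0.0127 0 0 -4.56 -1; 0.0535 -0.0081 -0.0127 0 0 -4.56 -1; 0.0429 -0.0271 0 0 0 -4.86 -1; 0.0450 -0.0234 0 0 0 -4.86 -1; 0.0468 -0.0195 0 0 0 -4.86 -1' && python3 -m jog '0.0483 -0.0154 0 0 0 -4.86 -1; 0.0495 -0.0113 0 0 0 -4.86 -1; 0.0502 -0.0070 0 0 0 -4.86 -1; 0.0507 -0.0028 0 0 0 -4.86 -1; 0.0493 -0.0002 0.0267 0 0 -4.67 -1' && python3 -m jog '0.0491 0.0038 0.0267 0 0 -4.67 -1; 0.0487 0.0078 0.0267 0 0 -4.67 -1; 0.0479 0.0117 0.0267 0 0 -4.67 -1; 0.0468 0.0156 0.0267 0 0 -4.67 -1; 0.0453 0.0193 0.0267 0 0 -4.67 -1'
```

```text
time_s: 2.08
tool_pos: [0.3544, -0.4338, 0.2955]
orientation: [180.0, 0.0, 39.0]
wrist_force: [1.4, -0.9, 0.5]
opening: 0.0856
time_s: 2.7
tool_pos: [0.4458, -0.1982, 0.3205]
orientation: [180.0, 0.0, 62.7]
wrist_force: [0.5, 0.3, 0.4]
opening: 0.0853
time_s: 3.32
tool_pos: [0.4881, 0.0509, 0.2952]
orientation: [179.7, -0.0, 86.8]
wrist_force: [0.4, -0.6, -0.4]
opening: 0.0854
time_s: 3.95
tool_pos: [0.5201, 0.2945, 0.1592]
orientation: [180.0, 0.0, 110.2]
wrist_force: [0.5, -0.1, 0.8]
opening: 0.0854
```

```bash
python3 -m jog '0 0 .04 0 0 0 -1;0 0 .04 0 0 0 -1;0 0 .03 0 0 0 -1;0 0 .02 0 0 0 -1;0 0 .008 0 0 0 -1' && python3 -m jog '0 0 0 0 0 0 1;0 0 0 0 0 0 1;0 0 0 0 0 0 1;0 0 0 0 0 0 1;0 0 0 0 0 0 1' && python3 -m jog '0 0 0 0 0 0 1;0 0 0 0 0 0 1;0 0 -.02 0 0 0 1;0 0 -.04 0 0 0 1;0 0 -.04 0 0 0 1'
python3 - <<'E'
from h import *
w=sl(-20,25,0)
w=sl(-.020,.025,0); print(w)
rows([(.50,.12,.12,99,4),(w[0],w[1],.10,87,6)],1)
p=arm.read_camera("side"); W=cloud(p); save(p,"g.png")
E
```

```text
time_s: 4.58
tool_pos: [0.5194, 0.293, 0.0212]
orientation: [-179.9, 0.0, 110.0]
wrist_force: [0.5, 0.7, 0.7]
opening: 0.0853
time_s: 5.2
tool_pos: [0.5208, 0.294, 0.0235]
orientation: [179.8, -0.0, 110.0]
wrist_force: [2.1, 0.6, 7.6]
opening: 0.0597
time_s: 5.82
tool_pos: [0.5188, 0.2927, 0.1235]
orientation: [-179.9, 0.0, 110.1]
wrist_force: [0.2, 0.3, -3.3]
opening: 0.0593
[ 0.5113 -0.072   0.    ]
-0.0389 -0.0192 0.0009 0 0 2.77 1; -0.0398 -0.0173 0.0009 0 0 2.77 1; -0.0406 -0.0154 0.0009 0 0 2.77 1; -0.0413 -0.0134 0.0009 0 0 2.77 1; -
-0.0319 -0.0031 0.0033 0 0 2.00 1; -0.0320 -0.0020 0.0033 0 0 2.00 1; -0.0320 -0.0009 0.0033 0 0 2.00 1; -0.0321 0.0002 0.0033 0 0 2.00 1; -0.0320 0.0013 0.0033 0 0 2.00 1
-0.0320 0.0024 0.0033 0 0 2.00 1; -
```

```bash
python3 -m jog '-0.0389 -0.0192 0.0009 0 0 2.77 1; -0.0398 -0.0173 0.0009 0 0 2.77 1; -0.0406 -0.0154 0.0009 0 0 2.77 1; -0.0413 -0.0134 0.0009 0 0 2.77 1;-0.0319 -0.0031 0.0033 0 0 2.00 1' && python3 -m jog '-0.0320 -0.0020 0.0033 0 0 2.00 1; -0.0320 -0.0009 0.0033 0 0 2.00 1; -0.0321 0.0002 0.0033 0 0 2.00 1; -0.0320 0.0013 0.0033 0 0 2.00 1;-0.0320 0.0024 0.0033 0 0 2.00 1' && python3 -m jog '0 0 .025 0 0 0 1;0 0 .02 0 0 0 1;0 0 .01 0 0 0 1;0 0 0.005 0 0 0 1;0 0 0 0 0 0 1'
python3 - <<'E'
from h import *
o=arm.get_obs(); print(o["tool_pos"],inv(o["tool_pos"]),o["orientation"])
p=arm.read_camera("side"); 
u,v=map(int,proj(p,[.53,-.1,.05])); c=p["color"][v-60:v+60,u-80:u+80]
cv2.imwrite("pics/s1.png",cv2.resize(c,None,fx=4,fy=4,interpolation=2)[...,::-1])
E
```

```text
time_s: 6.5
tool_pos: [0.5015, 0.0862, 0.1155]
orientation: [-180.0, 0.1, 96.8]
wrist_force: [0.3, -0.5, -2.3]
opening: 0.0596
time_s: 7.12
tool_pos: [0.5114, -0.0724, 0.0991]
orientation: [-180.0, 0.0, 86.9]
wrist_force: [0.2, 0.1, -3.2]
opening: 0.0591
time_s: 7.75
tool_pos: [0.5121, -0.0712, 0.0389]
orientation: [180.0, -0.0, 87.0]
wrist_force: [0.4, 0.1, -2.2]
opening: 0.0592
[ 0.5121 -0.0712  0.0389] [-0.0193  0.0258  0.0389] [179.9873  -0.0007  86.9814]
```

View pics/s1.png

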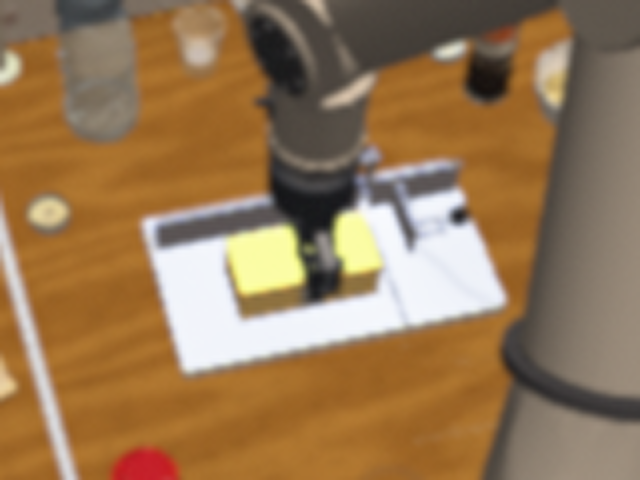

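The picture shows the cheese (~(300,260)) held just above the board, parallel to the fence. The portion stop is at ~(405,215). Next I set it down and let go.

```bash
python3 -m jog '0 0 .003 0 0 0 1;0 0 .002 0 0 0 1;0 0 0 0 0 0 1;0 0 0 0 0 0 1;0 0 0 0 0 0 1' && python3 -m jog '0 0 0 0 0 0 -1;0 0 0 0 0 0 -1;0 0 0 0 0 0 -1;0 0 0 0 0 0 -1;0 0 0 0 0 0 -1' && python3 -m jog '0 0 -.02 0 0 0 -1;0 0 -.04 0 0 0 -1;0 0 -.03 0 0 0 -1;0 0 0 0 0 0 1;0 0 0 0 0 0 1'
```

```text
time_s: 8.43
tool_pos: [0.5119, -0.0714, 0.0336]
orientation: [180.0, -0.0, 87.0]
wrist_force: [-0.7, -0.6, -3.0]
opening: 0.0589
time_s: 9.05
tool_pos: [0.512, -0.0714, 0.0337]
orientation: [180.0, 0.0, 87.0]
wrist_force: [-0.6, -0.4, 0.2]
opening: 0.0855
time_s: 9.68
tool_pos: [0.5114, -0.0716, 0.1231]
orientation: [-180.0, 0.0, 87.0]
wrist_force: [0.3, -1.0, -0.1]
opening: 0.0513
```

```bash
python3 -m jog '0 -.035 0 0 0 0 1;0 -.035 0 0 0 0 1;0 0 .03 0 0 0 1;0 0 .04 0 0 0 1;0 0 .018 0 0 0 1'
cat >> h.py <<'E'
def rect(c,lo,hi,ctr,rad):
    p=arm.read_camera(c); W=cloud(p); C=p["color"].astype(int)
    m=(W[...,2]>lo)&(W[...,2]<hi)&(np.hypot(W[...,0]-ctr[0],W[...,1]-ctr[1])<rad)&(C[...,0]-C[...,2]>60)&(C[...,1]>130)
    m=cv2.morphologyEx(m.astype(np.uint8),cv2.MORPH_OPEN,np.ones((2,2)))>0
    (x,y),s,a=cv2.minAreaRect(W[m][:,:2].astype(np.float32)*1000); print(c,m.sum(),"slicer xy",inv([x/1000,y/1000,0])*1000,"size",s,"ang",a)
    return p
E
python3 - <<'E'
from h import *
o=arm.get_obs(); print(inv(o["tool_pos"]))
for c in("top","side"): p=rect(c,.055,.085,(.512,-.071),.1)
u,v=map(int,proj(p,[.53,-.1,.05])); c=p["color"][v-50:v+50,u-65:u+65]
cv2.imwrite("pics/s2.png",cv2.resize(c,None,fx=5,fy=5,interpolation=2)[...,::-1])
E
```

```text
time_s: 10.3
tool_pos: [0.4397, -0.0675, 0.0329]
orientation: [-179.7, -0.0, 87.0]
wrist_force: [0.7, -0.3, -0.2]
opening: -0.0004
[-0.0917  0.0257  0.0329]
top 167 slicer xy [-50.8333  61.0516   0.    ] size (103.24732971191406, 53.25031280517578) ang 0.9052314758300781
side 223 slicer xy [-43.0809  69.3314   0.    ] size (49.9542121887207, 98.98542785644531) ang 72.1250228881836
```

View pics/s2.png

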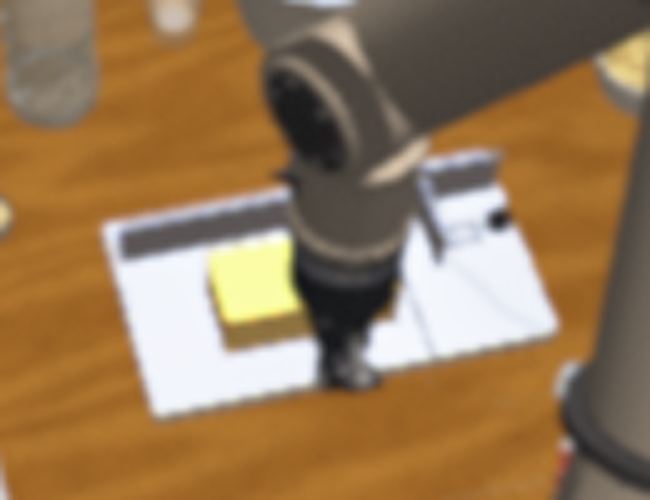

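```bash
python3 -m jog '0 .010 0 0 0 0 1;0 .009 0 0 0 0 1;0 .005 0 0 0 0 1;0 .004 0 0 0 0 1;0 .005 0 0 0 0 1' && python3 -m jog '0 .005 0 0 0 0 1;0 .005 0 0 0 0 1;0 .005 0 0 0 0 1;0 .004 0 0 0 0 1;0 .002 0 0 0 0 1' && python3 -m jog '0 .001 0 0 0 0 1;0 .001 0 0 0 0 1;0 .001 0 0 0 0 1;0 .0005 0 0 0 0 1;0 .0005 0 0 0 0 1'
```

```text
time_s: 11.02
tool_pos: [0.4742, -0.0696, 0.0356]
orientation: [-179.9, 0.0, 87.0]
wrist_force: [-3.8, 0.2, 2.7]
opening: -0.0003
time_s: 11.65
tool_pos: [0.4963, -0.0705, 0.0355]
orientation: [180.0, -0.0, 87.0]
wrist_force: [-3.3, 0.3, 2.3]
opening: 0.0003
time_s: 12.28
tool_pos: [0.5, -0.0708, 0.0356]
orientation: [-180.0, 0.0, 87.0]
wrist_force: [-2.6, 0.5, 1.6]
opening: 0.0
```

```bash
python3 -m jog '0 .0005 0 0 0 0 1;0 .0005 0 0 0 0 1;0 .0005 0 0 0 0 1;0 0 0 0 0 0 1;0 0 0 0 0 0 1' && python3 -m jog '0 .0005 0 0 0 0 1;0 .0005 0 0 0 0 1;0 0 0 0 0 0 1;0 0 0 0 0 0 1;0 0 0 0 0 0 1' && python3 -m jog '0 .0005 0 0 0 0 1;0 .0005 0 0 0 0 1;0 0 0 0 0 0 1;0 0 0 0 0 0 1;0 0 0 0 0 0 1'
```

```text
time_s: 12.9
tool_pos: [0.5016, -0.0708, 0.0356]
orientation: [180.0, -0.0, 87.0]
wrist_force: [-1.5, 0.6, 0.3]
opening: 0.0003
time_s: 13.52
tool_pos: [0.5025, -0.0709, 0.0356]
orientation: [180.0, -0.0, 87.0]
wrist_force: [-1.4, -0.0, 0.4]
opening: -0.0
time_s: 14.15
tool_pos: [0.5035, -0.071, 0.0356]
orientation: [180.0, -0.0, 87.0]
wrist_force: [-1.7, -0.5, 0.1]
opening: 0.0002
```

```bash
for i in 1 ; do python3 -m jog '0 .0005 0 0 0 0 1;0 .0005 0 0 0 0 1;0 0.0005 0 0 0 0 1;0 0 0 0 0 0 1;0 0 0 0 0 0 1'; done; python3 -m jog '0 .0005 0 0 0 0 1;0 .0005 0 0 0 0 1;0 0 0 0 0 0 1;0 0 0 0 0 0 1;0 0 0 0 0 0 1'; python3 -m jog '0 .0005 0 0 0 0 1;0 .0005 0 0 0 0 1;0 0 0 0 0 0 1;0 0 0 0 0 0 1;0 0 0 0 0 0 1'
```

```text
time_s: 14.78
tool_pos: [0.505, -0.0711, 0.0356]
orientation: [180.0, 0.0, 87.0]
wrist_force: [-1.4, 0.7, 0.5]
opening: 0.0002
time_s: 15.4
tool_pos: [0.5051, -0.0713, 0.0355]
orientation: [-179.9, 0.0, 87.0]
wrist_force: [-5.2, 0.5, 4.1]
opening: 0.0003
time_s: 16.02
tool_pos: [0.5052, -0.0713, 0.0354]
orientation: [-179.8, 0.0, 87.0]
wrist_force: [-7.8, 0.4, 6.0]
opening: 0.0002
```

```bash
python3 -m jog '0 .0005 0 0 0 0 1;0 .0005 0 0 0 0 1;0 0 0 0 0 0 1;0 0 0 0 0 0 1;0 -.02 0 0 0 0 1' && python3 -m jog '0 -.0125 -.01 0 0 0 1;.02 0 -.05 0 0 0 1;.03 0 -.05 0 0 0 1;.05 .025 0 0 0 0 1;.02 .05 0 0 0 0 1'
python3 - <<'E'
from h import *
o=arm.get_obs(); print(inv(o["tool_pos"]))
for c in("top","side"):
    p=rect(c,.055,.085,(.53,-.071),.1)
    W=cloud(p);m=(abs(W[...,2]-.064)<.004)
    r=arm.pinpoint(p,"cheese"); print([(inv(c2w(p,x["point"]))*1000,round(x["confidence"],2)) for x in r[:2]])
    r=arm.pinpoint(p,"stop_face"); print([(inv(c2w(p,x["point"]))*1000,round(x["confidence"],2)) for x in r[:2]])
E
```

```text
time_s: 16.65
tool_pos: [0.4897, -0.0699, 0.036]
orientation: [179.8, -0.0, 87.0]
wrist_force: [-0.1, 0.3, 0.5]
opening: 0.0
time_s: 17.27
tool_pos: [0.5577, 0.0498, 0.1483]
orientation: [179.8, -0.0, 87.2]
wrist_force: [1.2, -0.0, 0.5]
opening: -0.0
[0.02   0.149  0.1483]
top 414 slicer xy [17.0259 21.8872  0.    ] size (134.3131561279297, 66.29579162597656) ang 84.8879165649414
[(array([14.8917, 24.2773, 17.1843]), 0.94)]
[(array([ 22.0341, -81.3893,  23.2219]), 0.64), (array([ 118.8696, -292.8308,    0.    ]), 0.57)]
side 509 slicer xy [21.7015 21.7715  0.    ] size (132.06622314453125, 68.87698364257812) ang 81.00433349609375
[(array([20.095 , 23.6563, 16.2224]), 0.71)]
[(array([ 15.8722, -78.2681,  23.7459]), 0.47)]
```

```bash
python3 -m jog '0 -.002 .04 0 0 0 1;0 0 .04 0 0 0 1;0 0 .03 0 0 0 1;-.02 0 .003 0 0 0 1;-.02 0 0 0 0 0 1' && python3 -m jog '-.006 0 0 0 0 0 1;-.004 0 0 0 0 0 1;-.005 0 0 0 0 0 1;-.005 0 0 0 0 0 1;-.005 0 0 0 0 0 1' && python3 -m jog '-.005 0 0 0 0 0 1;-.005 0 0 0 0 0 1;-.004 0 0 0 0 0 1;-.002 0 0 0 0 0 1;0 0 0 0 0 0 1'
python3 - <<'E'
from h import *
o=arm.get_obs(); print(inv(o["tool_pos"]))
p=arm.read_camera("side")
u,v=map(int,proj(p,[.53,-.1,.05])); c=p["color"][v-50:v+50,u-65:u+65]
cv2.imwrite("pics/s3.png",cv2.resize(c,None,fx=5,fy=5,interpolation=2)[...,::-1])
E
```

```text
time_s: 18.2
tool_pos: [0.5525, 0.0042, 0.0334]
orientation: [180.0, 0.0, 86.9]
wrist_force: [0.4, -0.8, 1.1]
opening: -0.0004
time_s: 18.82
tool_pos: [0.5517, -0.0184, 0.0328]
orientation: [180.0, -0.0, 87.0]
wrist_force: [-0.2, 3.7, 2.8]
opening: 0.0
time_s: 19.45
tool_pos: [0.5503, -0.0351, 0.0324]
orientation: [-180.0, 0.0, 86.9]
wrist_force: [0.8, 0.6, 0.5]
opening: 0.0
[0.0169 0.0639 0.0324]
```

View pics/s3.png

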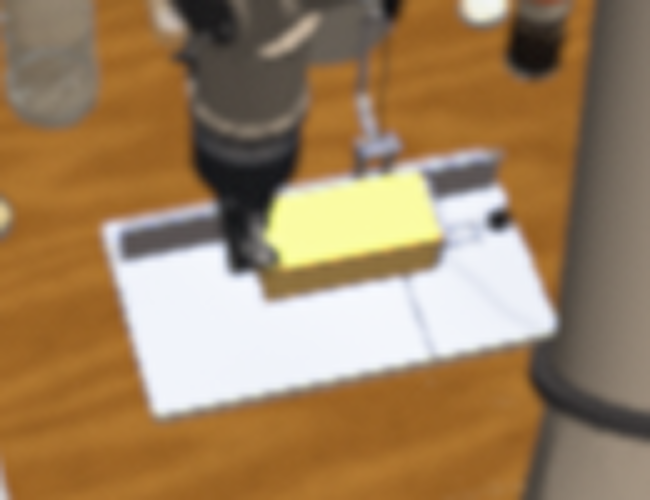

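The cheese (corners ~(270,190), (440,240)) lies along the fence and nearly reaches the stop (~(440,235)). From here I push in small steps and watch the force.

```bash
python3 -m jog '-.0005 0 0 0 0 0 1;-.0005 0 0 0 0 0 1;-.0005 0 0 0 0 0 1;0 0 0 0 0 0 1;0 0 0 0 0 0 1'; python3 -m jog '-.0005 0 0 0 0 0 1;-.0005 0 0 0 0 0 1;0 0 0 0 0 0 1;0 0 0 0 0 0 1;0 0 0 0 0 0 1'
```

```text
time_s: 20.12
tool_pos: [0.5501, -0.036, 0.0325]
orientation: [-180.0, 0.0, 87.0]
wrist_force: [-0.2, 1.1, -1.4]
opening: 0.0001
time_s: 20.75
tool_pos: [0.5502, -0.0361, 0.0326]
orientation: [-180.0, -0.0, 87.0]
wrist_force: [-1.3, 5.0, -0.9]
opening: 0.0001
```

Run:
```python
from h import *
for c in("top","side"):
    p=rect(c,.055,.085,(.53,-.11),.1)
    r=arm.pinpoint(p,"cheese"); print([(inv(c2w(p,x["point"]))*1000,round(x["confidence"],2)) for x in r[:2]])
```

```text
top 356 slicer xy [ 14.378  -21.3654   0.    ] size (108.6925277709961, 69.69801330566406) ang 67.87798309326172
[(array([ 14.9439, -15.8033,  20.7511]), 0.62)]
side 452 slicer xy [ 16.5292 -14.3971   0.    ] size (53.85090637207031, 144.94461059570312) ang 11.143783569335938
[(array([ 16.3417, -16.0564,  20.4044]), 0.59), (array([152.2759, 326.4892,   4.046 ]), 0.37)]
```

```bash
python3 -m jog '-.0004 0 0 0 0 0 1;-.0004 0 0 0 0 0 1;0 0 0 0 0 0 1;0 0 0 0 0 0 1;0 0 0 0 0 0 1'; python3 -m jog '0 0 0 0 0 0 1;.005 0 0 0 0 0 1;.01 0 0 0 0 0 1;.02 0 0 0 0 0 1;.01 0 -.03 0 0 0 1'
```

```text
time_s: 21.58
tool_pos: [0.5502, -0.0361, 0.0326]
orientation: [180.0, -0.1, 87.0]
wrist_force: [-1.0, 6.8, -1.1]
opening: -0.0
time_s: 22.2
tool_pos: [0.5512, 0.0095, 0.0615]
orientation: [-179.8, -0.0, 87.1]
wrist_force: [0.2, -0.9, 0.5]
opening: 0.0
```

```bash
python3 -m jog '0 -.03 -.01 0 0 0 1;0 -.045 0 0 0 0 1;-.06 0 0 0 0 0 1;-.06 0 .015 0 0 0 1;0 0 .02 0 0 0 1' && python3 -m jog '0 .01 .001 0 0 0 1;0 .008 0 0 0 0 1;0 .005 0 0 0 0 1;0 .004 0 0 0 0 1;0 .002 0 0 0 0 1'
python3 - <<'E'
from h import *
o=arm.get_obs(); print(inv(o["tool_pos"]))
p=arm.read_camera("top")
u,v=map(int,proj(p,[.53,-.1,.05])); c=p["color"][v-50:v+50,u-65:u+65]
cv2.imwrite("pics/s4.png",cv2.resize(c,None,fx=5,fy=5,interpolation=2)[...,::-1])
E
```

```text
time_s: 22.82
tool_pos: [0.4714, -0.1136, 0.0375]
orientation: [179.9, 0.2, 86.5]
wrist_force: [1.0, 1.1, -0.3]
opening: 0.0002
time_s: 23.45
tool_pos: [0.5008, -0.1099, 0.0369]
orientation: [180.0, 0.0, 87.0]
wrist_force: [-0.4, 1.2, 0.7]
opening: -0.0003
[-0.0286 -0.0134  0.0369]
```

```bash
python3 -m jog '0 .0007 0 0 0 0 1;0 .0007 0 0 0 0 1;0 0.0006 0 0 0 0 1;0 0 0 0 0 0 1;0 0 0 0 0 0 1'; python3 -m jog '0 .0007 0 0 0 0 1;0 .0007 0 0 0 0 1;0 0.0006 0 0 0 0 1;0 0 0 0 0 0 1;0 0 0 0 0 0 1'
```

```text
time_s: 24.12
tool_pos: [0.5019, -0.1103, 0.0365]
orientation: [-180.0, 0.0, 87.0]
wrist_force: [-2.6, 0.6, 2.0]
opening: 0.0001
time_s: 24.75
tool_pos: [0.5033, -0.1106, 0.0364]
orientation: [-179.9, 0.0, 87.0]
wrist_force: [-6.1, 0.3, 4.9]
opening: 0.0005
```

```bash
python3 -m jog '0 .0007 0 0 0 0 1;0 .0007 0 0 0 0 1;0 0 0 0 0 0 1;0 0 0 0 0 0 1;0 0 0 0 0 0 1'; python3 -m jog '0 -.005 0 0 0 0 1;0 -.02 0 0 0 0 1;.03 -.04 -.03 0 0 0 1;.03 0 -.04 0 0 0 1;0 0 -.06 0 0 0 1'
python3 - <<'E'
from h import *
o=arm.get_obs(); print(inv(o["tool_pos"]))
p=arm.read_camera("side")
for q in("bow_grip","cheese","stop_face"):
    r=arm.pinpoint(p,q); print(q,[(inv(c2w(p,x["point"]))*1000,round(x["confidence"],2)) for x in r[:2]])
u,v=map(int,proj(p,[.53,-.1,.05])); c=p["color"][v-70:v+50,u-65:u+65]
cv2.imwrite("pics/s5.png",cv2.resize(c,None,fx=5,fy=5,interpolation=2)[...,::-1])
p=arm.read_camera("top")
for q in("bow_grip","cheese","stop_face"):
    r=arm.pinpoint(p,q); print(q,[(inv(c2w(p,x["point"]))*1000,round(x["confidence"],2)) for x in r[:2]])
E
```

```text
time_s: 25.38
tool_pos: [0.5034, -0.1107, 0.0362]
orientation: [-179.7, 0.1, 86.9]
wrist_force: [-8.4, -0.7, 7.2]
opening: -0.0002
time_s: 26.0
tool_pos: [0.4438, -0.0445, 0.1674]
orientation: [-180.0, -0.1, 87.2]
wrist_force: [0.9, -2.0, 0.0]
opening: 0.0003
[-0.0889  0.0489  0.1674]
bow_grip [(array([-22.7654,  23.3441,  26.1211]), 0.2)]
cheese [(array([ 16.7997, -15.4329,  19.4136]), 0.82)]
stop_face [(array([ 19.3307, -78.7213,  20.5376]), 0.62)]
bow_grip []
cheese [(array([ 19.5378, -17.283 ,  21.6658]), 0.86)]
stop_face [(array([ 17.6   , -14.1743,  20.7934]), 0.68), (array([ 17.6994, -80.7169,  19.3932]), 0.62)]
```

View pics/s5.png

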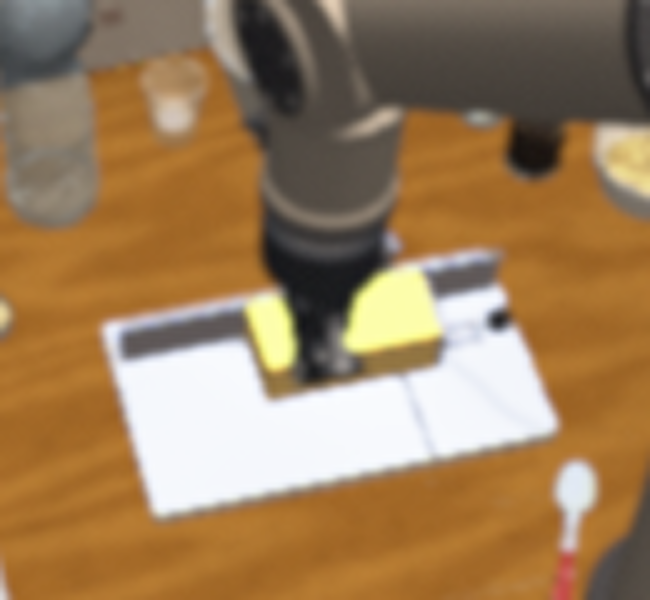

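The picture shows the cheese seated against the fence and stop, with its near end at ~(440,345). The bow is hidden behind the gripper. I'll swing round its open side and measure it.

```bash
python3 -m jog '.02 .03 -.03 0 0 0 1;.02 .05 -.03 0 0 0 1;.02 .05 -.03 0 0 0 1;0 .04 0 0 0 0 1;0 .037 0 0 0 0 1'
python3 - <<'E'
from h import *
o=arm.get_obs(); print(inv(o["tool_pos"]),o["tool_pos"])
for c in("side","top"):
    p=arm.read_camera(c)
    r=arm.pinpoint(p,"bow_grip"); print([(inv(c2w(p,x["point"]))*1000,round(x["confidence"],2)) for x in r[:2]])
    W=(cloud(p)-S)@R.from_euler('z',SY,degrees=True).as_matrix()
    m=(W[...,2]>.08)&(W[...,2]<.32)&(abs(W[...,1]+.055)<.025)&(W[...,0]>.02)&(W[...,0]<.16)
    print((W[m]*1000).astype(int)[::2].tolist())
    if c=="side":
        ys,xs=np.where(m); print(xs.min(),xs.max(),ys.min(),ys.max())
        u,v=map(int,proj(p,sl(.08,-.055,.17))); q=p["color"][max(v-50,0):v+50,u-65:u+65]
        cv2.imwrite("pics/s6.png",cv2.resize(q,None,fx=5,fy=5,interpolation=2)[...,::-1])
E
```

```text
time_s: 27.02
tool_pos: [0.6552, 0.002, 0.255]
orientation: [-179.9, -0.0, 87.0]
wrist_force: [-0.7, -1.1, 0.0]
opening: 0.0002
[0.1198 0.1065 0.255 ] [0.6552 0.002  0.255 ]
[(array([ 83.1465, -59.4047, 264.386 ]), 0.45)]
[[85, -51, 283], [84, -57, 283], [87, -49, 277], [82, -54, 281], [80, -60, 282], [75, -48, 285], [75, -55, 283], [78, -63, 279], [76, -49, 279], [73, -54, 281], [76, -63, 275], [73, -48, 278], [73, -55, 276], [76, -63, 271], [74, -49, 272], [72, -55, 272], [76, -64, 266], [77, -47, 265], [71, -51, 270], [74, -60, 264], [77, -47, 259], [72, -52, 264], [74, -60, 259], [74, -46, 258], [75, -54, 255], [73, -60, 255], [77, -48, 249], [72, -53, 254], [73, -61, 250], [76, -48, 246], [70, -53, 250], [72, -61, 247], [73, -47, 245], [73, -55, 243], [73, -62, 240], [74, -48, 238], [68, -53, 243], [78, -64, 230], [73, -48, 234], [72, -55, 234], [77, -65, 226], [72, -49, 230], [71, -59, 228], [73, -50, 223], [72, -56, 224], [108, -53, 180], [78, -48, 214], [70, -52, 221], [69, -59, 220], [103, -52, 180], [79, -49, 208], [71, -53, 215], [114, -53, 162], [84, -52, 196], [69, -53, 
[... 701 characters left out ...]
4], [77, -45, 254], [73, -52, 257], [69, -58, 259], [77, -50, 247], [71, -56, 252], [78, -47, 241], [76, -54, 242], [75, -61, 241], [71, -49, 242], [67, -55, 245], [82, -49, 224], [70, -53, 237], [71, -61, 234], [65, -47, 238], [69, -57, 232], [76, -48, 220], [68, -53, 227], [111, -52, 173], [79, -49, 210], [64, -52, 226], [111, -52, 167], [69, -50, 215], [111, -53, 160], [80, -54, 196], [118, -51, 147], [79, -55, 191], [120, -56, 137], [114, -51, 138], [74, -54, 185], [114, -55, 131], [116, -52, 124], [73, -54, 174], [117, -57, 115], [112, -52, 109], [105, -51, 111], [107, -52, 102], [108, -53, 89], [68, -53, 131], [100, -56, 85], [69, -54, 116], [69, -40, 88], [63, -43, 81], [58, -54, 85]]
```

View pics/s6.png

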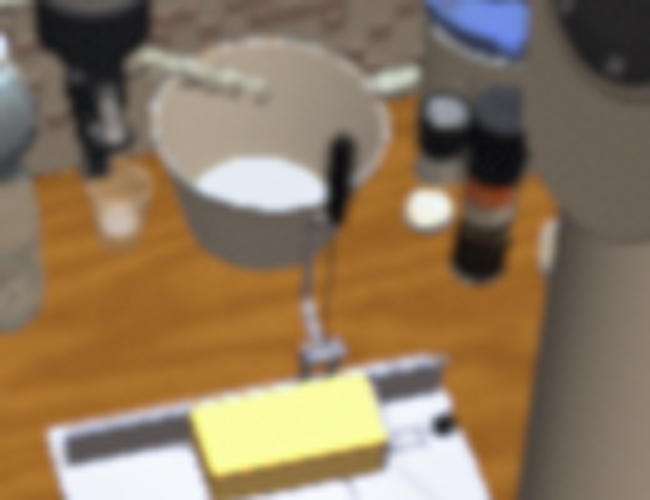

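The picture shows the bow (grip ~(340,180), frame arching to the back) clear of the pot. The depth data puts the grip axis at slicer x≈82 mm, which gives about 1.63 rad. I'll push it over from behind with closed fingertips, following an arc.

```bash
python3 -m jog '-.05 0 .001 0 0 0 1;-.05 0 .001 0 0 0 1;-.04 -.001 .001 0 0 0 1;-.0215 -.001 0.002 0 0 0 1;0 0 0 0 0 0 1'
python3 - <<'E'
from h import *
o=arm.get_obs(); t=inv(o["tool_pos"])*1000; print(t)
f=lambda th:np.array([70-178*np.cos(th)+10*np.sin(th)+14.5, 71+178*np.sin(th)+10*np.cos(th)])
P=[t[[0,2]]]+[f(a) for a in np.linspace(1.634,.10,21)]
for i,(a,b) in enumerate(zip(P,P[1:])):
    d=(b-a)/1000; print("0 %.4f %.4f 0 0 0 1"%(d[0],-d[1]),end=";" if i%5<4 else "\n")
print(P[-1])
E
```

```text
time_s: 27.85
tool_pos: [0.6424, -0.1605, 0.251]
orientation: [-179.9, 0.0, 86.8]
wrist_force: [0.8, 1.2, 0.3]
opening: 0.0001
[115.4736 -56.5132 251.0067]
0 -0.0098 0.0030 0 0 0 1;0 -0.0136 -0.0011 0 0 0 1;0 -0.0137 -0.0001 0 0 0 1;0 -0.0136 0.0010 0 0 0 1;0 -0.0135 0.0020 0 0 0 1
0 -0.0133 0.0031 0 0 0 1;0 -0.0130 0.0041 0 0 0 1;0 -0.0127 0.0051 0 0 0 1;0 -0.0123 0.0060 0 0 0 1;0 -0.0118 0.0069 0 0 0 1
0 -0.0112 0.0078 0 0 0 1;0 -0.0106 0.0087 0 0 0 1;0 -0.0099 0.0094 0 0 0 1;0 -0.0091 0.0102 0 0 0 1;0 -0.0083 0.0108 0 0 0 1
0 -0.0075 0.0115 0 0 0 1;0 -0.0066 0.0120 0 0 0 1;0 -0.0056 0.0125 0 0 0 1;0 -0.0047 0.0129 0 0 0 1;0 -0.0037 0.0132 0 0 0 1
0 -0.0026 0.0134 0 0 0 1;[-91.6124  98.7204]
```

```bash
python3 -m jog '0 -0.0098 0.0030 0 0 0 1;0 -0.0136 -0.0011 0 0 0 1;0 -0.0137 -0.0001 0 0 0 1;0 -0.0136 0.0010 0 0 0 1;0 -0.0135 0.0020 0 0 0 1'&& python3 -m jog '0 -0.0133 0.0031 0 0 0 1;0 -0.0130 0.0041 0 0 0 1;0 -0.0127 0.0051 0 0 0 1;0 -0.0123 0.0060 0 0 0 1;0 -0.0118 0.0069 0 0 0 1'
python3 - <<'E'
from h import *
o=arm.get_obs(); print(inv(o["tool_pos"]))
p=arm.read_camera("side")
u,v=map(int,proj(p,sl(.03,-.055,.17))); q=p["color"][max(v-50,0):v+50,u-65:u+65]
cv2.imwrite("pics/s7.png",cv2.resize(q,None,fx=5,fy=5,interpolation=2)[...,::-1])
E
```

```text
time_s: 28.48
tool_pos: [0.5784, -0.1556, 0.2471]
orientation: [180.0, 0.0, 87.0]
wrist_force: [1.7, 0.1, 0.6]
opening: 0.0001
time_s: 29.1
tool_pos: [0.5153, -0.1526, 0.2211]
orientation: [-180.0, 0.0, 87.0]
wrist_force: [0.8, -0.6, 1.6]
opening: 0.0003
[-0.0118 -0.0553  0.2211]
```

View pics/s7.png

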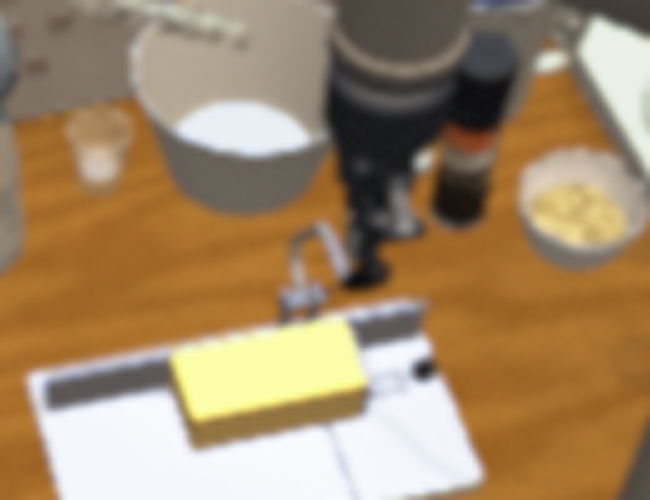

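The bow (frame ~(320,250), grip ~(370,270)) follows the fingertips and the force is about 2 N. Continuing.

```bash
python3 -m jog '0 -0.0112 0.0078 0 0 0 1;0 -0.0106 0.0087 0 0 0 1;0 -0.0099 0.0094 0 0 0 1;0 -0.0091 0.0102 0 0 0 1;0 -0.0083 0.0108 0 0 0 1' && python3 -m jog '0 -0.0075 0.0115 0 0 0 1;0 -0.0066 0.0120 0 0 0 1;0 -0.0056 0.0125 0 0 0 1;0 -0.0047 0.0129 0 0 0 1;0 -0.0037 0.0100 0 0 0 1'
python3 - <<'E'
from h import *
o=arm.get_obs(); print(inv(o["tool_pos"]))
p=arm.read_camera("side")
u,v=map(int,proj(p,sl(-.03,-.055,.1))); q=p["color"][max(v-50,0):v+50,u-65:u+65]
cv2.imwrite("pics/s8.png",cv2.resize(q,None,fx=5,fy=5,interpolation=2)[...,::-1])
E
```

```text
time_s: 29.78
tool_pos: [0.4665, -0.1499, 0.1739]
orientation: [-180.0, -0.0, 87.0]
wrist_force: [0.3, -0.2, 1.6]
opening: 0.0
time_s: 30.4
tool_pos: [0.4389, -0.1484, 0.1149]
orientation: [-180.0, -0.0, 87.0]
wrist_force: [0.6, 0.2, 1.7]
opening: 0.0001
[-0.0883 -0.0551  0.1149]
```

View pics/s8.png

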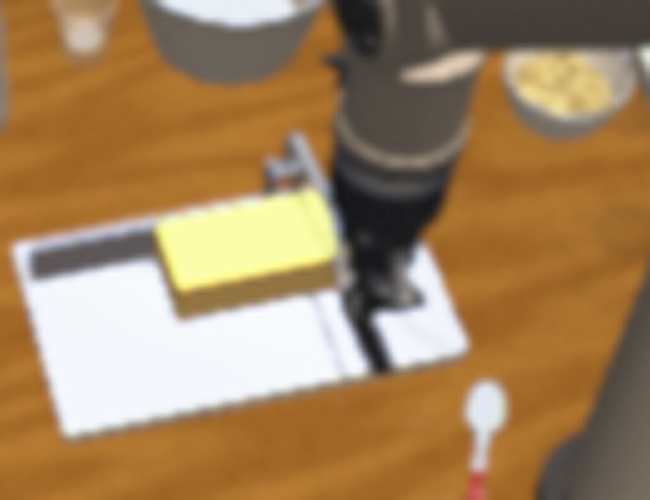

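The grip (~(375,345)) is nearly down. I go the rest of the way slowly and watch the vertical force.

```bash
python3 -m jog '0 -.002 .009 0 0 0 1;0 -.001 .008 0 0 0 1;0 -.001 .005 0 0 0 1;0 0 .003 0 0 0 1;0 0 0.001 0 0 0 1' && python3 -m jog '0 0 .001 0 0 0 1;0 0 .0005 0 0 0 1;0 0 .0005 0 0 0 1;0 0 0 0 0 0 1;0 0 0 0 0 0 1' && python3 -m jog '0 0 .0005 0 0 0 1;0 0 .0005 0 0 0 1;0 0 0 0 0 0 1;0 0 0 0 0 0 1;0 0 0 0 0 0 1'
```

```text
time_s: 31.08
tool_pos: [0.4351, -0.1482, 0.0897]
orientation: [-180.0, -0.0, 87.0]
wrist_force: [0.4, -0.5, -0.2]
opening: 0.0
time_s: 31.7
tool_pos: [0.4352, -0.1483, 0.0878]
orientation: [180.0, 0.0, 87.0]
wrist_force: [-0.4, -0.2, 0.4]
opening: 0.0
time_s: 32.33
tool_pos: [0.4352, -0.1482, 0.0868]
orientation: [180.0, 0.0, 87.0]
wrist_force: [0.2, -0.8, 0.1]
opening: -0.0
```

```bash
python3 -m jog '0 0 0 0 0 0 1;0 0 0 0 0 0 1;0 0 0 0 0 0 1;0 0 .0005 0 0 0 1;0 0 .0005 0 0 0 1' && python3 -m jog '0 0 .0005 0 0 0 1;0 0 .0005 0 0 0 1;0 0 .0005 0 0 0 1;0 0 .0005 0 0 0 1;0 0 .0005 0 0 0 1'; python3 -m jog '0 0 0 0 0 0 1;0 0 0 0 0 0 1;0 0 .0005 0 0 0 1;0 0 .0005 0 0 0 1;0 0 .0005 0 0 0 1'
python3 - <<'E'
from h import *
for c in("side","top"):
    p=arm.read_camera(c)
    r=arm.pinpoint(p,"bow_grip"); print([(inv(c2w(p,x["point"]))*1000,round(x["confidence"],2)) for x in r[:2]])
    W=(cloud(p)-S)@R.from_euler('z',SY,degrees=True).as_matrix(); C=p["color"]
    m=(abs(W[...,1]+.055)<.014)&(W[...,0]<-.108)&(W[...,0]>-.16)&(W[...,2]>.04)&(W[...,2]<.13)
    print(np.c_[W[m]*1000,C[m]].astype(int).tolist())
E
```

```text
time_s: 32.95
tool_pos: [0.4351, -0.1483, 0.0858]
orientation: [180.0, 0.0, 87.0]
wrist_force: [-0.0, -0.1, 0.9]
opening: -0.0002
time_s: 33.58
tool_pos: [0.4351, -0.1483, 0.0833]
orientation: [-180.0, 0.0, 87.0]
wrist_force: [0.1, -0.1, 0.8]
opening: 0.0001
time_s: 34.2
tool_pos: [0.4352, -0.1482, 0.0818]
orientation: [-180.0, 0.0, 87.0]
wrist_force: [-1.4, 0.7, -0.2]
opening: -0.0003
[(array([-118.1578,  -58.5585,   72.9783]), 0.59)]
[[-109, -52, 100, 48, 49, 52], [-108, -54, 84, 52, 51, 55], [-108, -58, 84, 107, 109, 118], [-109, -61, 83, 180, 185, 200], [-109, -47, 83, 94, 97, 104], [-110, -50, 84, 45, 44, 48], [-108, -55, 79, 41, 40, 42], [-112, -57, 83, 79, 80, 85], [-111, -60, 81, 146, 149, 158], [-110, -65, 77, 212, 218, 228], [-111, -47, 79, 116, 119, 128], [-112, -50, 80, 58, 58, 61], [-111, -54, 77, 38, 36, 37], [-116, -55, 84, 55, 54, 56], [-117, -58, 85, 107, 109, 109], [-115, -63, 80, 172, 176, 173], [-108, -49, 68, 120, 122, 127], [-113, -50, 75, 63, 63, 65], [-114, -53, 75, 37, 35, 38], [-121, -53, 85, 42, 41, 41], [-118, -58, 80, 72, 71, 68], [-119, -62, 80, 118, 117
[... 2150 characters left out ...]
 [-129, -49, 81, 49, 45, 42], [-124, -55, 72, 45, 43, 41], [-133, -55, 86, 51, 47, 44], [-133, -59, 83, 73, 62, 52], [-130, -49, 76, 57, 47, 39], [-136, -51, 84, 42, 40, 40], [-134, -55, 80, 49, 46, 44], [-138, -58, 84, 69, 58, 48], [-127, -66, 67, 108, 80, 54], [-132, -49, 72, 75, 57, 40], [-136, -51, 77, 47, 42, 40], [-135, -55, 75, 46, 44, 42], [-137, -59, 77, 59, 50, 42], [-134, -64, 71, 101, 74, 48], [-141, -46, 78, 90, 67, 44], [-139, -51, 75, 53, 45, 37], [-143, -53, 80, 42, 40, 37], [-141, -58, 76, 60, 49, 40], [-141, -62, 74, 99, 71, 45], [-142, -50, 73, 73, 54, 38], [-145, -53, 76, 60, 45, 35], [-140, -59, 68, 78, 57, 38], [-144, -62, 72, 114, 81, 48], [-145, -53, 70, 101, 72, 42]]
```

```bash
python3 -m jog '0 0 .0005 0 0 0 1;0 0 .0005 0 0 0 1;0 0 0 0 0 0 1;0 0 0 0 0 0 1;0 0 0 0 0 0 1' && python3 -m jog '0 0 .0005 0 0 0 1;0 0 .0005 0 0 0 1;0 0 0 0 0 0 1;0 0 0 0 0 0 1;0 0 0 0 0 0 1'
```

```text
time_s: 35.02
tool_pos: [0.4352, -0.1483, 0.0808]
orientation: [180.0, 0.0, 87.0]
wrist_force: [0.1, 0.6, -0.4]
opening: -0.0002
time_s: 35.65
tool_pos: [0.4352, -0.1483, 0.0799]
orientation: [180.0, 0.0, 87.0]
wrist_force: [-1.6, -0.2, 4.8]
opening: -0.0002
```

```bash
python3 -m jog '0 0 .0004 0 0 0 1;0 0 0 0 0 0 1;0 0 0 0 0 0 1;0 0 0 0 0 0 1;0 0 0 0 0 0 1'
```

```text
time_s: 36.28
tool_pos: [0.4352, -0.1483, 0.0796]
orientation: [180.0, 0.0, 87.0]
wrist_force: [-0.9, 0.4, 6.7]
opening: -0.0003
```

The force rose to 6.7 N with almost no travel, so the wire rests on the cheese. Now I retreat and check.

```bash
python3 -m jog '0 0 -.003 0 0 0 1;0 0 -.015 0 0 0 1;0 0 -.04 0 0 0 1;0 0 -.06 0 0 0 1;.05 0 -.06 0 0 0 1' && python3 -m jog '.06 0 -.02 0 0 0 1;.06 0 0 0 0 0 1;.06 0 0 0 0 0 1;.06 0 0 0 0 0 1;0 0 0 0 0 0 1'
python3 - <<'E'
from h import *
for c in("side","top"):
    p=arm.read_camera(c)
    for q in("bow_grip","cheese","stop_face","fence","slicer"):
        r=arm.pinpoint(p,q); print(q,[(inv(c2w(p,x["point"]))*1000,round(x["confidence"],2)) for x in r[:1]])
    rect(c,.055,.085,(.53,-.11),.1)
    u,v=map(int,proj(p,sl(-.03,-.055,.07))); q=p["color"][max(v-45,0):v+45,u-60:u+60]
    cv2.imwrite("pics/f_%s.png"%c,cv2.resize(q,None,fx=6,fy=6,interpolation=2)[...,::-1])
E
```

```text
time_s: 36.9
tool_pos: [0.4376, -0.11, 0.2483]
orientation: [179.9, 0.0, 86.7]
wrist_force: [0.8, 1.0, 0.0]
opening: 0.0
time_s: 37.52
tool_pos: [0.4491, 0.1363, 0.2665]
orientation: [179.9, -0.2, 87.5]
wrist_force: [0.7, -0.6, 0.1]
opening: -0.0002
bow_grip [(array([-120.435 ,  -59.9487,   69.5169]), 0.53)]
cheese [(array([ 16.4316, -15.3205,  16.7506]), 0.88)]
stop_face [(array([ 15.8434, -77.6485,  24.0014]), 0.58)]
fence [(array([ 15.2766, -78.4063,  20.6081]), 0.66)]
slicer [(array([ 1.5623, -0.1425,  0.8063]), 0.88)]
side 472 slicer xy [  1.9434 -18.0969   0.    ] size (133.15875244140625, 73.45542907714844) ang 85.95391845703125
bow_grip [(array([-124.3428,  -56.1455,   74.3948]), 0.59)]
cheese [(array([ 17.3513, -17.4262,  18.1375]), 0.61)]
stop_face [(array([ 18.7041, -81.4797,  22.0893]), 0.36)]
fence []
slicer [(array([ 2.8476, -0.1873,  4.2395]), 0.98)]
top 370 slicer xy [ 14.5894 -15.7576   0.    ] size (131.68106079101562, 67.75630187988281) ang 88.46049499511719
```

View pics/f_side.png

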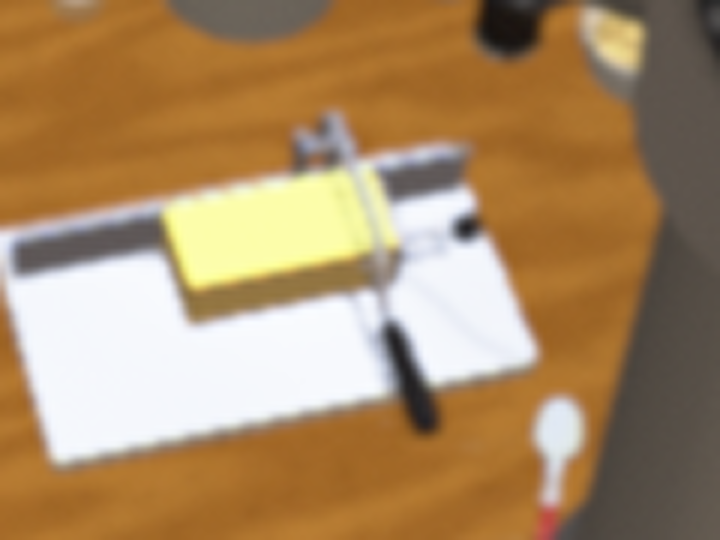

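The bow lies level on the cheese (grip ~(410,380)). The cheese is flush to the fence, with its end (~(395,240)) against the stop, and the robot is well clear. Handing in.

```bash
python3 -c "
from plant import arm; print(arm.close_job())"
```

```text
the job is handed in; nothing more can be done
None
```

The cheese is on the slicer against the fence and the portion stop, the bow is lowered onto it, and the job was handed in at about 38 s of the 72 s allowed.

- **Cheese placement:** I lifted the block from the breadboard, set it at the load spot, and let go. I then pushed it with closed fingers to the fence, on to the stop, and to the fence once more. The last push against the fence reached about 8 N.
- **Portion stop:** The push force peaked at 6.8 N, well under the 14 N at which it slips. The networks placed the stop at about -80 mm along the slicer both before and after, good to a few millimetres.
- **Bow:** I swung it down with closed fingertips on the black grip. At the bottom the force rose from 0 to 6.7 N over about 1 mm, which is more than the 2 N hinge, so I took the wire to be resting on the cheese. The grip then measured about level with the hinge.
- **Last checks:** The final picture shows the bow level, the cheese against the fence and stop, and the robot well clear.
- **Where the checks disagreed:**
  - The two cameras differ by 2–5 mm.
  - One side-camera outline of the cheese, with the bow across it, came out 13–15 mm off, and I disregarded it.
  - Flushness therefore rests on the contact forces and the pictures.
  - I did not re-measure the bystander objects at the end.

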